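# Turn the skewed screw eye into line with a bar

### The arm

A 7-joint arm with a two-finger parallel gripper is mounted at the origin on the work surface; the furniture and walls round the work are solid. World frame = base frame: x ahead of the robot, y to its left, z up, the work surface at z = 0. Lengths are in m, angles in rad, forces in N, time in s.
With the tool pointing down it reaches from about 0.425 to 0.925 m from the base axis. Payload 6.8 kg.
Tool frame: the origin (TCP) lies midway between the tips of the shut fingers; the grasp point (between the pads) lies 19 mm behind it; z points along the fingers, y is the line along which they close (so a half turn about z gives the same grasp; the last joint's range is limited). The gripper opens to 85 mm and grips with 20 to 120 N. Pads are 22 mm wide; open, the fingers measure 114 mm over their backs; the gripper's body (76 mm by 85 mm) begins 54 mm behind the grasp point. The pads swing forward as they close: fully open they stand 13 mm farther back than shut.
Start: joints at [1.142, 0.477, 0.022, 1.555, -0.011, 1.109, -0.083], TCP at [0.213, -0.641, 0.231] pointing down, gripper open.
Joint ranges: [-2.96, 2.96], [-0.34, 2.1], [-1.41, 1.46], [0.24, 2.44], [-1.37, 4.51], [0.17, 1.92], [-2.96, 2.96]. Speed limits (rad/s): [2.39, 2.39, 3.14, 3.14, 3.14, 3.14, 3.14].

### API

Orientations are given as a rotation vector (axis times angle).
In Python, from bench import r gives the robot as it stands. The module is installed in compiled form; this text tells all that it offers.
- The arm moves only by the tool apply_moves, never from a script. Its argument "rows" is a list of rows, each a list of 6 numbers: the shift along the tool's x, y, z scaled (see below), then the turn, a rotation vector about the tool's x, y, z scaled (see below). A call has 1 to 5 rows; each row is the pose to reach, as a shift and turn from the pose commanded when the call began, along the tool's axes at that moment; what a row does not reach only later rows make up. The controller multiplies each number of a shift by 0.25 m and each number of a turn by 90 degrees. A row lasts 1/8 s, in which the tool goes at most 62.5 mm and 10.7 degrees, less where a joint would pass 70% of its speed; a pose out of reach is approached as far as the arm can. A call with a number of a shift or a turn outside -1 to 1 is refused whole. A call with a gripper value outside its range is refused whole. "claw" is the opening, from 0 (shut) to 1 (fully open), set as the call begins (left out, the last holds). The fingers move at their own pace and stop on an object; "newtons" is the grip in N (left out, the last holds). Time passes only in rows, so rows that repeat a pose let the fingers close. It gives the time, the measured TCP pose, the force, the opening and the grip force at its end, in the units of the state.
- r.get_obs(): the state, without advancing time (a new reading comes with each control period).
- r.grab_frame(name): name is "scene" or "top"; returns a dict with "pixels" (480x640x3 uint8, red, green, blue), "intrinsics" (3x3 intrinsics, pixels), "eye" and "attitude" of the camera in the world. Camera axes: x right, y up, looking along -z (the intrinsics and any distortion apply to the point x, -y, -z); pixel columns grow to the right and rows downward; lengths in m; the calibration is good to about 2 mm. A picture is of the moment at which its call begins. There is no depth.
- r.hand_in(): hands the job in; it is judged then, once.
Trained networks look in a picture, given as the dict that the camera call returned (one of the last four; its "shot" number tells which), for a name from the list of things; names that differ only in an ending like _2 or _b are one class to them, and where a whole thing is asked for, a point or a joint stands for the part that bears it (a point fixed in the world has none). Each returns a list of dicts, best first, with "conf" (0 to 1); they miss things now and then, are a little off and sometimes report something else, mostly with a low value. They report only what shows in the picture. A call takes as long as a camera call. They do not tell look-alikes from the thing itself.
- r.search_frame(picture, thing): "rect" ([left, top, width, height] in pixels, round what is visible of it).
- r.outline_of(picture, thing): "pixels" (480x640 bool, what is visible of it) and "rect" ([left, top, width, height] in pixels, round what is visible of it).
- r.landmark_of(picture, thing): "point" ([column, row] in pixels: a listed point, or the origin of a listed thing).
The state is a dict: "clock": time; "joints": joint angles; "qvel": joint speeds; "tau": joint torques, N m; "tcp_pos": TCP position; "orientation": TCP orientation; "contact_force": force on the tool from outside, world axes, zero at the start; "moment": the same for the moment, N m; "grip_width": finger opening in m; "gripper_force": force on a finger pad.
Only numpy, scipy, OpenCV 4.12 (cv2) and the standard library are available. Lean on these libraries where they do the work, as an engineer would, in place of code of your own. Each camera call takes 0.05 s, during which the arm holds its last target. There are 200 camera calls.

### The job

The hanging rail on the desk has two screw eyes, and one of them still stands askew. Pick up the turning bar by its wooden handle, slide its steel rod through the ring of the askew eye and use it to screw the eye in clockwise (seen from above) until the hole of its ring looks straight along the rail, so that a picture wire could run through both rings; leave the other eye as it is. Then pull the bar out and lay it flat on the bare desk.

Things in the scene. Friction and masses are not known exactly. Their poses are not given: they have to be found in the camera images.
- rail: fixed wooden board lying on the desk, 290 mm long (its y axis), 60 mm wide (x), 22 mm thick; origin at the centre of its underside. The two screw eyes stand upright on its centre line 100 mm to either side of its middle; which of the two stands askew varies.
- skew_eye_ring (a point): centre of the ring of the ASKEW steel screw eye, 48 mm above the board's top (70 mm above the desk). The ring is a short tube standing on edge on a 12 mm shank: bore 28 mm, outside 38 mm, 16 mm deep along its bore. The point's y axis is the axis of the bore (horizontal), z is up and is the axis about which the eye turns. The eye turns stiffly (0.1 N m), stays where it is left, has no spring and does not rise or sink.
- skew_eye (a joint): turn of the askew eye in rad, positive anticlockwise from above: 0 = bore exactly along the rail (rail y), starts at 0.8 to 1.2; a firm stop at -0.1. The 18 mm rod has about 0.45 rad of play either way in the ring, so the rod must be turned about that much further than the ring when it is swung about the ring's centre.
- straight_eye_ring (a point): centre of the ring of the other, identical screw eye, which already stands in line; axes as for the askew eye
- straight_eye (a joint): turn of the other eye in rad, 0 = in line; it starts near 0, can turn as easily and must be left so
- turning_bar: loose bar, 0.12 kg, lying on the desk: square wooden handle 50 mm long (x), 24 mm wide (y), 30 mm high (z), from whose +x end a round steel rod 18 mm thick sticks out 70 mm along +x, its axis at mid height of the handle; the last 12 mm of the rod taper to 8 mm. Origin at the centre of the handle's underside.
- bar_handle (a point): centre of the turning bar's handle, 15 mm above its underside, axes as the bar's
- bar_nose (a point): tip of the turning bar's rod, 95 mm from the handle's centre along the bar's x axis
Things that resemble listed ones, but are neither listed nor needed, are in the scene too. What is shaped like the turning_bar but black or pink is not meant.

How it is judged:
On the way, in this order (a step that is already met when the one before it is completed fails the run):
1. the rod is through the ring of the askew eye (x of bar_nose in the frame of skew_eye_ring between -0.03 and 0.03 m and z of bar_nose in the frame of skew_eye_ring between -0.02 and 0.02 m and horizontal distance between bar_handle and skew_eye_ring below 0.092 m and ((y of bar_nose in the frame of skew_eye_ring above 0.004 m and y of bar_handle in the frame of skew_eye_ring below -0.01 m) or (y of bar_nose in the frame of skew_eye_ring below -0.004 m and y of bar_handle in the frame of skew_eye_ring above 0.01 m)) and value of joint skew_eye above 0.4 rad), for 0.1 s.
2. with the rod still through its ring, the eye has been turned into line (x of bar_nose in the frame of skew_eye_ring between -0.03 and 0.03 m and z of bar_nose in the frame of skew_eye_ring between -0.02 and 0.02 m and horizontal distance between bar_handle and skew_eye_ring below 0.092 m and ((y of bar_nose in the frame of skew_eye_ring above 0.004 m and y of bar_handle in the frame of skew_eye_ring below -0.01 m) or (y of bar_nose in the frame of skew_eye_ring below -0.004 m and y of bar_handle in the frame of skew_eye_ring above 0.01 m)) and value of joint skew_eye between -0.22 and 0.22 rad), for 0.2 s.
At the end, for the whole second after the job is handed in: The askew eye stands within 0.22 rad (about 12 degrees) of in line with the rail, the other eye is likewise still in line within 0.22 rad, and the turning bar lies level (within about 10 degrees) and at rest on the bare desk, out of the ring (value of joint skew_eye between -0.22 and 0.22 rad and value of joint straight_eye between -0.22 and 0.22 rad and distance between bar_nose and skew_eye_ring above 0.05 m and height (world z) of turning_bar between -0.01 and 0.018 m and angle between turning_bar's own x axis and vertical between 1.4 and 1.74 rad and linear speed of turning_bar below 0.02 m/s); the robot touches nothing.
It fails at once if the other eye is turned out of line by more than 0.3 rad (value of joint straight_eye above 0.3 rad or value of joint straight_eye below -0.3 rad).
It also fails if it takes over 58 s, if anything falls off the work surface, if the arm or the gripper's body presses on something with over 40 N, if the wrist force passes 120 N, or if a joint passes its speed limit or range.

## Working session

There is one attempt and no reset: what is moved stays moved. The work goes in short steps, Python scripts to look and compute and a tool call to move; the robot and the scene stay as the last step left them, time stands still between calls to the robot, and variables do not carry over. Pictures are saved under pics/ and viewed, at most 10 in all, crops included, and the job is handed in when it is done.

Besides the shell and the picture viewer there is one more tool, called after "Call:" as name([rows], argument=value, ...), one row to a line, values as JSON. apply_moves: Moves the arm, as the interface text tells. Its arguments: {"type":"object","properties":{"rows":{"type":"array","items":{"type":"array","items":{"type":"number"}}},"claw":{"type":"number"},"newtons":{"type":"number"}},"required":["rows"]}

```bash
mkdir -p pics; cat > h.py <<'E'
import numpy as np, cv2
from scipy.spatial.transform import Rotation as R
from bench import r
def cam(f):
    A=np.array(f["attitude"],float)
    if A.shape!=(3,3): A=R.from_rotvec(A).as_matrix() if A.size==3 else R.from_quat(A).as_matrix()
    return np.array(f["intrinsics"]),np.array(f["eye"]),A
def ray(f,p):
    K,e,A=cam(f); d=np.linalg.inv(K)@[p[0],p[1],1]; return e,A@(d*[1,-1,-1])
def at_z(f,p,z):
    e,d=ray(f,p); return e+d*(z-e[2])/d[2]
def proj(f,X):
    K,e,A=cam(f); c=(A.T@(np.array(X)-e))*[1,-1,-1]; u=K@c; return u[:2]/u[2]
E
python3 - <<'E'
from h import *
print({k:(np.round(v,3) if not isinstance(v,dict) else v) for k,v in r.get_obs().items()})
fs={}
for n in("scene","top"):
    f=r.grab_frame(n);fs[n]=f
    cv2.imwrite(f"pics/{n}0.png",f["pixels"][:,:,::-1]); print(n,[k for k in f],f["eye"],f["attitude"],f["intrinsics"])
H=dict(turning_bar=0,bar_handle=.015,bar_nose=.015,rail=0,skew_eye_ring=.07,straight_eye_ring=.07)
for n,f in fs.items():
    for t,z in H.items():
        for d in r.landmark_of(f,t)[:4]: print(n,t,round(d["conf"],2),np.round(d["point"],1),at_z(f,d["point"],z).round(3))
E
```

```text
{'clock': np.float64(0.0), 'joints': array([ 1.142,  0.478,  0.022,  1.556, -0.012,  1.109, -0.083]), 'qvel': array([ 0.   , -0.   , -0.001,  0.001,  0.   ,  0.002,  0.001]), 'tau': array([ 0.0000e+00, -5.9645e+01,  1.6080e+00, -2.8119e+01,  1.2000e-02,
        9.0000e-03,  0.0000e+00]), 'tcp_pos': array([ 0.213, -0.64 ,  0.23 ]), 'orientation': array([-3.099e+00, -5.010e-01,  1.000e-03]), 'contact_force': array([-0.977, -0.324, -0.504]), 'moment': array([-0.04 ,  0.043, -0.005]), 'gripper_force': np.float64(0.0), 'grip_width': np.float64(0.086)}
scene ['pixels', 'intrinsics', 'eye', 'attitude', 'shot'] [-0.16953195  0.57178447  0.86845125] [ 0.39049863 -0.72112078 -2.08700575] [[533.27320856   0.         308.91218165]
 [  0.         533.27320856 234.86052546]
 [  0.           0.           1.        ]]
top ['pixels', 'intrinsics', 'eye', 'attitude', 'shot'] [0.19541556 0.20627911 1.18084748] [ 0.14113661 -0.1131628  -1.56269475] [[542.57269113   0.         321.90965518]
 [  0.         542.57269113 236.56626337]
 [  0.           0.           1.        ]]
scene turning_bar 0.75 [340.8 
[... 923 characters left out ...]
op turning_bar 0.78 [278.7 247.3] [0.364 0.323 0.   ]
top turning_bar 0.69 [295.4 334.4] [0.176 0.284 0.   ]
top bar_handle 0.79 [294.2 332.8] [0.179 0.285 0.015]
top bar_handle 0.74 [277.5 245.6] [0.366 0.324 0.015]
top bar_handle 0.67 [264.9 195.8] [0.477 0.354 0.015]
top bar_handle 0.62 [216.7 201.9] [0.463 0.46  0.015]
top bar_nose 0.74 [177.5 183. ] [0.506 0.55  0.015]
top bar_nose 0.72 [255.4 351.1] [0.141 0.367 0.015]
top bar_nose 0.6 [231.2 256.4] [0.342 0.424 0.015]
top bar_nose 0.59 [266.5 154.6] [0.571 0.353 0.015]
top rail 0.71 [403.2 175.5] [0.528 0.047 0.   ]
top skew_eye_ring 0.79 [358.5 170.4] [0.519 0.15  0.07 ]
top straight_eye_ring 0.63 [452.6 154.5] [ 0.554 -0.049  0.07 ]
```

View pics/scene0.png

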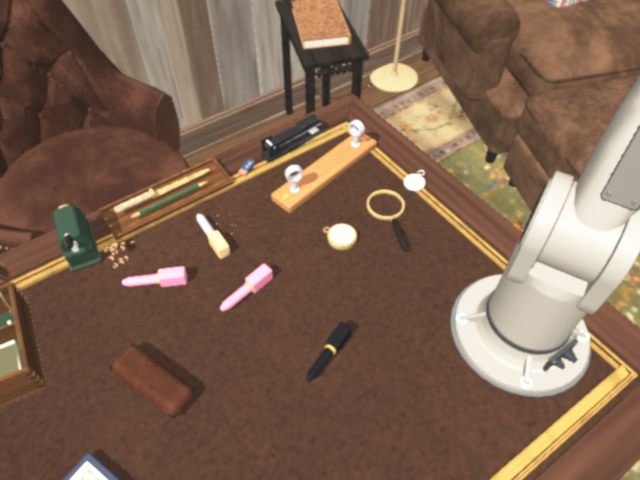

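View pics/top0.png

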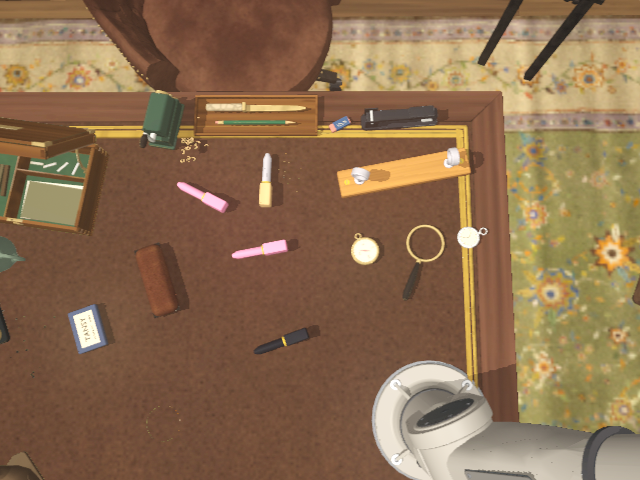

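The scene shows four bar-shaped things in the top view: pink at (205,195), pink at (262,249), black at (283,341), and one with a wood handle (265,195) and steel rod (266,154). The last one fits. I'll confirm it in a crop, together with the eyes.

```bash
python3 - <<'E'
from h import *
s=cv2.imread("pics/scene0.png");t=cv2.imread("pics/top0.png")
z=lambda im,x,y,w,h,k:cv2.resize(im[y:y+h,x:x+w],None,fx=k,fy=k,interpolation=cv2.INTER_CUBIC)
a=np.hstack([z(t,230,140,70,75,4),z(t,330,145,65,75,4),z(t,435,140,50,75,4)])
b=np.hstack([z(s,180,200,70,70,4),z(s,275,155,65,70,4),z(s,335,110,50,70,4)])
cv2.imwrite("pics/crop1.png",np.vstack([a,b]))
E
```

```text
(no output)
```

View pics/crop1.png

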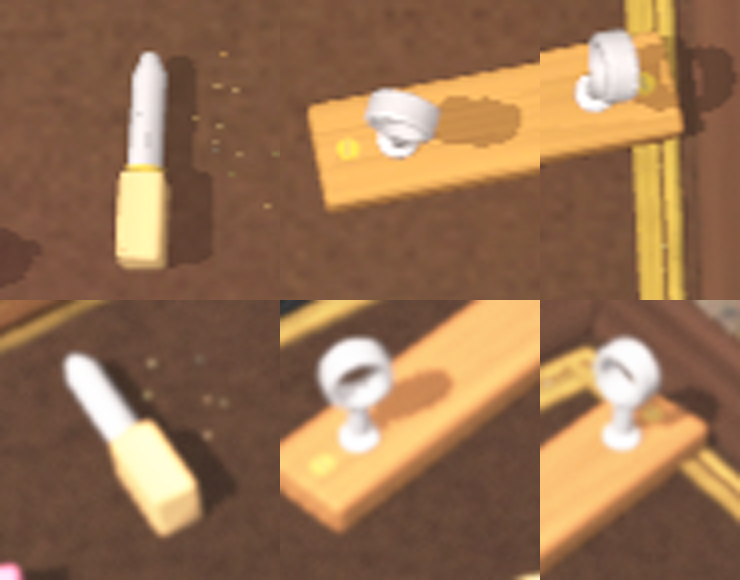

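The crop confirms that the bar with the light wood handle and steel rod at top (265,185) is the one meant. The left eye at top (358,172) is askew, and the right one at (453,156) looks along the rail. Next I fit precise poses by silhouette.

```bash
cat >> h.py <<'E'
from scipy.optimize import minimize
def hull(m,f,P):
    q=np.array([proj(f,p) for p in P]); h=cv2.convexHull((q*16).astype(np.int32).reshape(-1,1,2))
    cv2.fillConvexPoly(m,h,1,cv2.LINE_8,4)
T=np.linspace(0,2*np.pi,24,endpoint=False)
def bar_mask(f,x,y,yaw,z=0):
    m=np.zeros((480,640),np.uint8); c,s=np.cos(yaw),np.sin(yaw)
    W=lambda a:[(x+c*u-s*v,y+s*u+c*v,z+w) for u,v,w in a]
    hull(m,f,W([(a,b,e) for a in(-.025,.025) for b in(-.012,.012) for e in(0,.03)]))
    hull(m,f,W([(l,q*np.cos(t),.015+q*np.sin(t)) for l,q in((.025,.009),(.083,.009),(.095,.004)) for t in T])); return m
def eye_mask(f,x,y,b):
    m=np.zeros((480,640),np.uint8);c,s=np.cos(b),np.sin(b)
    tube=lambda l,q:[(x+c*l-s*q*np.cos(t),y+s*l+c*q*np.cos(t),.07+q*np.sin(t)) for t in T]
    hull(m,f,tube(-.008,.019)+tube(.008,.019))
    a,d=np.zeros_like(m),np.zeros_like(m); hull(a,f,tube(-.008,.014)); hull(d,f,tube(.008,.014)); m[(a&d)>0]=0
    hull(m,f,[(x+.006*np.cos(t),y+.006*np.sin(t),e) for t in T for e in(.022,.052)])
    hull(m,f,[(x+.010*np.cos(t),y+.010*np.sin(t),e) for t in T for e in(.022,.026)]); return m
def fit(fn,fs,ms,p0,d=(.008,.008,.3)):
    def cost(p):
        c=0
        for f,m in zip(fs,ms):
            g=cv2.GaussianBlur(fn(f,*p).astype(np.float32),(0,0),1.)
            k=cv2.GaussianBlur(m.astype(np.float32),(0,0),1.)
            c+=np.abs(g-k).sum()/m.sum()
        return c
    best=min((minimize(cost,p0,method="Nelder-Mead",options=dict(initial_simplex=[np.array(p0)]+[np.array(p0)+np.eye(3)[i]*d[i]*sg for i in range(3)],xatol=1e-4,fatol=1e-4)) for sg in(1,-1)),key=lambda o:o.fun)
    return best.x,best.fun
def seg(f,thing,X):
    "outline of the instance nearest the projection of X"
    o=r.outline_of(f,thing); o=[d for d in o if np.hypot(*(np.array(d["rect"][:2])+np.array(d["rect"][2:])/2-proj(f,X)))<25]
    return o[0]["pixels"] if o else None
def look(thing,fn,p0,z,cams=("scene","top"),tf=None):
    fs,ms=[],[]
    for n in cams:
        f=r.grab_frame(n); m=seg(f,thing,(p0[0],p0[1],z))
        if m is None: print("miss",n); continue
        fs.append(f);ms.append(m)
    out=[]
    for sub in ([0],[1],[0,1]) if len(fs)==2 else ([0],):
        x,c=fit(fn,[fs[i] for i in sub],[ms[i] for i in sub],p0); out.append(x); print(thing,sub,x.round(4),round(c,3))
    return out[-1]
E
python3 - <<'E'
from h import *
look("turning_bar",bar_mask,(.472,.354,0),.015)
look("skew_eye_ring",eye_mask,(.515,.15,-.35),.06)
look("skew_eye_ring",eye_mask,(.515,.15,-.6),.06)
look("straight_eye_ring",eye_mask,(.555,-.047,-1.4),.06)
E
```

```text
turning_bar [0] [ 0.4779  0.3535 -0.0419] 0.2
turning_bar [1] [ 0.4818  0.3548 -0.0468] 0.102
turning_bar [0, 1] [ 0.4817  0.354  -0.0293] 0.309
skew_eye_ring [0] [0.5105 0.1476 0.1126] 0.14
skew_eye_ring [1] [ 0.5123  0.1477 -0.4983] 0.166
skew_eye_ring [0, 1] [0.5113 0.1473 0.0199] 0.383
skew_eye_ring [0] [ 0.5097  0.1474 -1.391 ] 0.21
skew_eye_ring [1] [ 0.5111  0.1473 -0.3395] 0.056
skew_eye_ring [0, 1] [ 0.5107  0.1469 -0.1602] 0.457
miss top
straight_eye_ring [0] [ 0.548  -0.0486 -1.6547] 0.114
```

```bash
cat >> h.py <<'E'
def Rd(deg):
    c,s=np.cos(np.radians(deg)),np.sin(np.radians(deg)); return np.array([[c,s,0],[s,-c,0],[0,0,-1]])
def plan(wps,P=None,Q=None):
    "wps: (x,y,z,tool yaw deg); prints the row of each wp from the one before"
    o=r.get_obs()
    if P is None: P=o["tcp_pos"];Q=R.from_rotvec(o["orientation"]).as_matrix()
    for w in wps:
        N=Rd(w[3]); print(w,"->",(Q.T@(np.array(w[:3])-P)/.25).round(3),(R.from_matrix(Q.T@N).as_rotvec()/(np.pi/2)).round(3)); P,Q=np.array(w[:3]),N
def st():
    o=r.get_obs(); M=R.from_rotvec(o["orientation"]).as_matrix()
    print("t",round(float(o["clock"]),2),"tcp",o["tcp_pos"].round(4),"yaw",np.degrees(np.arctan2(M[1,0],M[0,0])).round(2),"tilt",M[:2,2].round(3),"F",o["contact_force"].round(1),"w",round(float(o["grip_width"]),4),"j",o["joints"].round(2))
E
python3 - <<'E'
from h import *
plan([(.42,-.52,.23,50),(.58,-.32,.23,80),(.63,-.08,.23,112),(.58,.16,.23,145),(.481,.354,.15,177.7)])
E
```

```text
(0.42, -0.52, 0.23, 50) -> [ 0.938 -0.196  0.005] [-0.     0.    -0.351]
(0.58, -0.32, 0.23, 80) -> [ 1.024 -0.024  0.   ] [ 0.     0.    -0.333]
(0.63, -0.08, 0.23, 112) -> [0.98 0.03 0.  ] [ 0.     0.    -0.356]
(0.58, 0.16, 0.23, 145) -> [0.965 0.174 0.   ] [ 0.     0.    -0.367]
(0.481, 0.354, 0.15, 177.7) -> [0.769 0.409 0.32 ] [ 0.     0.    -0.363]
```

Call:
apply_moves([
  [0.94,-0.2,0,0,0,-0.35],
  [0.94,-0.2,0,0,0,-0.35],
  [0.94,-0.2,0,0,0,-0.35],
  [0.94,-0.2,0,0,0,-0.35],
  [0.94,-0.2,0,0,0,-0.35],
], claw=1)

```text
clock: 2.12
tcp_pos: [0.426, -0.5145, 0.2314]
orientation: [-2.842, -1.338, -0.006]
contact_force: [-1.1, 1.1, 0.5]
grip_width: 0.0853
gripper_force: 0.0
```

Call:
apply_moves([
  [1,-0.02,0,0,0,-0.33],
  [1,-0.02,0,0,0,-0.33],
  [1,-0.02,0,0,0,-0.33],
  [1,-0.02,0,0,0,-0.33],
  [1,-0.02,0,0,0,-0.33],
])

```text
clock: 2.75
tcp_pos: [0.5809, -0.3185, 0.2315]
orientation: [-2.404, -2.021, -0.006]
contact_force: [0.7, -0.3, 0.1]
grip_width: 0.0855
gripper_force: 0.0
```

Call:
apply_moves([
  [0.98,0.03,0,0,0,-0.36],
  [0.98,0.03,0,0,0,-0.36],
  [0.98,0.03,0,0,0,-0.36],
  [0.98,0.03,0,0,0,-0.36],
  [0.98,0.03,0,0,0,-0.36],
])

```text
clock: 3.38
tcp_pos: [0.6295, -0.08, 0.2317]
orientation: [-1.748, -2.61, -0.004]
contact_force: [-0.4, -1.2, 0.3]
grip_width: 0.0854
gripper_force: 0.0
```

Call:
apply_moves([
  [0.96,0.17,0,0,0,-0.37],
  [0.96,0.17,0,0,0,-0.37],
  [0.96,0.17,0,0,0,-0.37],
  [0.96,0.17,0,0,0,-0.37],
  [0.96,0.17,0,0,0,-0.37],
])

```text
clock: 4.0
tcp_pos: [0.5774, 0.1569, 0.2318]
orientation: [-0.929, -3.001, -0.003]
contact_force: [-0.5, -0.6, 0.6]
grip_width: 0.0853
gripper_force: 0.0
```

Call:
apply_moves([
  [0.77,0.41,0.32,0,0,-0.36],
  [0.77,0.41,0.32,0,0,-0.36],
  [0.77,0.41,0.32,0,0,-0.36],
  [0.77,0.41,0.32,0,0,-0.36],
  [0.77,0.41,0.32,0,0,-0.36],
])

```text
clock: 4.62
tcp_pos: [0.4776, 0.3477, 0.15]
orientation: [-0.06, -3.139, 0.001]
contact_force: [1.0, -1.1, -0.6]
grip_width: 0.0853
gripper_force: 0.0
```

```bash
python3 - <<'E'
from h import *
st(); plan([(.481,.354,.05,177.7),(.481,.354,.004,177.7)])
look("turning_bar",bar_mask,(.480,.354,-.04),.015)
look("skew_eye_ring",eye_mask,(.511,.147,-.34),.06)
E
```

```text
t 4.62 tcp [0.4776 0.3477 0.15  ] yaw 177.83 tilt [-0.002 -0.001] F [ 1.  -1.1 -0.6] w 0.0853 j [-0.13  0.56 -0.81  1.8   0.47  1.    0.4 ]
(0.481, 0.354, 0.05, 177.7) -> [-0.014  0.026  0.4  ] [-0.001 -0.001  0.001]
(0.481, 0.354, 0.004, 177.7) -> [0.    0.    0.184] [0. 0. 0.]
turning_bar [0] [ 0.4812  0.3554 -0.0565] 0.284
turning_bar [1] [0.4788 0.354  0.0312] 0.591
turning_bar [0, 1] [0.4787 0.354  0.0094] 0.925
miss top
skew_eye_ring [0] [0.5103 0.1466 0.2065] 0.346
```

Call:
apply_moves([
  [-0.014,0.026,0.2,0,0,0],
  [-0.014,0.026,0.4,0,0,0],
  [-0.014,0.026,0.5,0,0,0],
  [-0.014,0.026,0.584,0,0,0],
  [-0.014,0.026,0.584,0,0,0],
])

```text
clock: 5.65
tcp_pos: [0.4822, 0.3529, 0.0042]
orientation: [-0.064, -3.139, 0.002]
contact_force: [0.2, 0.4, 0.6]
grip_width: 0.0857
gripper_force: 0.0
```

Call:
apply_moves([
  [0,0,0,0,0,0],
  [0,0,0,0,0,0],
  [0,0,0,0,0,0],
  [0,0,0,0,0,0],
  [0,0,0,0,0,0],
], claw=0, newtons=70)

```text
clock: 6.28
tcp_pos: [0.4832, 0.3541, 0.0062]
orientation: [0.064, 3.14, 0.001]
contact_force: [-0.4, -1.3, 7.1]
grip_width: 0.0229
gripper_force: 69.7
```

```bash
python3 - <<'E'
from h import *
st(); print(r.get_obs()["gripper_force"])
E
```

```text
t 6.28 tcp [0.4832 0.3541 0.0062] yaw 177.67 tilt [0.001 0.001] F [-0.4 -1.3  7.1] w 0.0229 j [-0.24  0.75 -0.68  1.85  0.66  0.77  0.26]
69.71855521202087
```

```bash
python3 - <<'E'
from h import *
plan([(.47,.33,.12,170),(.393,.189,.12,160.5)])
E
```

```text
(0.47, 0.33, 0.12, 170) -> [ 0.048 -0.098 -0.455] [0.001 0.001 0.085]
(0.393, 0.189, 0.12, 160.5) -> [ 0.205 -0.609  0.   ] [0.    0.    0.106]
```

Call:
apply_moves([
  [0,0,-0.15,0,0,0],
  [0.05,-0.1,-0.3,0,0,0.085],
  [0.05,-0.1,-0.455,0,0,0.085],
  [0.05,-0.1,-0.455,0,0,0.085],
  [0.05,-0.1,-0.455,0,0,0.085],
])

```text
clock: 6.9
tcp_pos: [0.4688, 0.3286, 0.1183]
orientation: [-0.273, -3.129, 0.001]
contact_force: [0.4, -0.3, -1.3]
grip_width: 0.0228
gripper_force: 69.0
```

Call:
apply_moves([
  [0.07,-0.2,0,0,0,0.05],
  [0.14,-0.4,0,0,0,0.106],
  [0.205,-0.61,0,0,0,0.106],
  [0.205,-0.61,0,0,0,0.106],
  [0.205,-0.61,0,0,0,0.106],
])

```text
clock: 7.52
tcp_pos: [0.3922, 0.188, 0.1185]
orientation: [-0.532, -3.095, -0.0]
contact_force: [0.2, -0.9, -1.6]
grip_width: 0.0225
gripper_force: 69.4
```

```bash
python3 - <<'E'
from h import *
st()
fs={n:r.grab_frame(n) for n in("scene","top")}
for n,f in fs.items(): cv2.imwrite(f"pics/{n}1.png",f["pixels"][:,:,::-1])
s=cv2.imread("pics/scene1.png");t=cv2.imread("pics/top1.png")
z=lambda im,x,y,k:cv2.resize(im[y:y+150,x:x+130],None,fx=k,fy=k,interpolation=cv2.INTER_CUBIC)
cv2.imwrite("pics/crop2.png",np.hstack([z(s,230,130,3),z(t,270,130,3)]))
for n,f in fs.items():
  for th,zz in(("bar_nose",.13),("bar_handle",.13)):
    for d in r.landmark_of(f,th)[:5]:
        p=at_z(f,d["point"],zz)
        if abs(p[0]-.44)<.1 and abs(p[1]-.18)<.08: print(n,th,d["conf"],np.round(d["point"]),p.round(4))
  m=seg(f,"skew_eye_ring",(.511,.147,.06)); print(n,None if m is None else fit(eye_mask,[f],[m],(.511,.147,-.34)))
E
```

```text
t 7.53 tcp [0.3922 0.188  0.1185] yaw 160.48 tilt [-0.001  0.   ] F [ 0.2 -0.9 -1.6] w 0.0225 j [ 0.1   0.35 -0.8   2.17  0.36  0.76  0.3 ]
scene bar_handle 0.64 [311. 202.] [0.3788 0.1942 0.13  ]
scene (array([ 0.52728522,  0.13902516, -0.63031265]), np.float64(7.575370592948718))
top bar_handle 0.51 [345. 225.] [0.391 0.181 0.13 ]
top None
```

View pics/crop2.png

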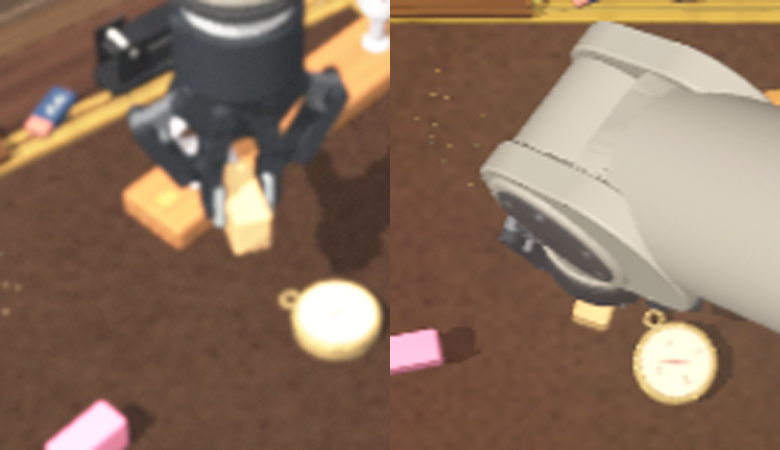

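```bash
python3 - <<'E'
from h import *
d=np.array([np.cos(-.34),np.sin(-.34)]); c=np.array([.511,.1473])
w=lambda s,z:(*(c-s*d).round(4),z,160.5)
plan([w(.125,.061),w(.1,.061),w(.078,.061)])
E
```

```text
(np.float64(0.3932), np.float64(0.189), 0.061, 160.5) -> [-0.003  0.003  0.232] [ 0. -0.  0.]
(np.float64(0.4167), np.float64(0.1806), 0.061, 160.5) -> [-0.1 -0.   0. ] [0. 0. 0.]
(np.float64(0.4375), np.float64(0.1733), 0.061, 160.5) -> [-0.088  0.     0.   ] [0. 0. 0.]
```

Call:
apply_moves([
  [0,0,0.12,0,0,0],
  [0,0,0.23,0,0,0],
  [0,0,0.23,0,0,0],
  [0,0,0.23,0,0,0],
])

```text
clock: 8.43
tcp_pos: [0.3926, 0.1885, 0.0623]
orientation: [0.532, 3.096, 0.001]
contact_force: [0.9, -0.6, -0.3]
grip_width: 0.0226
gripper_force: 69.3
```

```bash
python3 - <<'E'
from h import *
st()
E
```

```text
t 8.43 tcp [0.3926 0.1885 0.0623] yaw 160.51 tilt [0.001 0.001] F [ 0.9 -0.6 -0.3] w 0.0226 j [ 0.02  0.45 -0.72  2.21  0.49  0.64  0.18]
```

Call:
apply_moves([
  [-0.05,0.002,0.005,0,0,0],
  [-0.1,0.002,0.005,0,0,0],
  [-0.13,0.002,0.005,0,0,0],
  [-0.13,0.002,0.005,0,0,0],
])

```text
clock: 8.93
tcp_pos: [0.4238, 0.1771, 0.0604]
orientation: [0.535, 3.095, 0.0]
contact_force: [0.3, -0.1, -0.5]
grip_width: 0.0228
gripper_force: 69.3
```

Call:
apply_moves([
  [-0.03,0,0,0,0,0],
  [-0.06,0,0,0,0,0],
  [-0.06,0,0,0,0,0],
])

```text
clock: 9.3
tcp_pos: [0.4378, 0.1723, 0.0603]
orientation: [0.534, 3.096, 0.0]
contact_force: [0.1, 0.2, -1.6]
grip_width: 0.0225
gripper_force: 69.3
```

```bash
python3 - <<'E'
from h import *
st()
f=r.grab_frame("scene"); cv2.imwrite("pics/s2.png",cv2.resize(f["pixels"][120:270,220:390,::-1],None,fx=4,fy=4,interpolation=cv2.INTER_CUBIC))
E
```

```text
t 9.3 tcp [0.4378 0.1723 0.0603] yaw 160.44 tilt [0. 0.] F [ 0.1  0.2 -1.6] w 0.0225 j [ 0.07  0.49 -0.7   2.13  0.51  0.68  0.26]
```

View pics/s2.png

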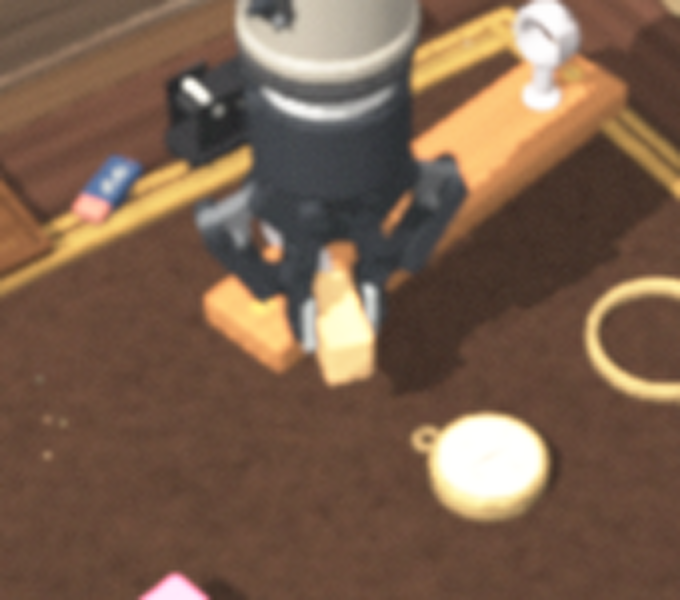

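The rod slid in without any force. Next I swing it clockwise about the ring centre.

Call:
apply_moves([
  [-0.003,0.043,0,0,0,0.089],
  [-0.012,0.086,0,0,0,0.178],
  [-0.027,0.127,0,0,0,0.267],
  [-0.047,0.165,0,0,0,0.356],
  [-0.073,0.2,0,0,0,0.444],
])

```text
clock: 9.98
tcp_pos: [0.468, 0.2133, 0.0595]
orientation: [-1.562, -2.721, 0.007]
contact_force: [-7.8, -0.1, 1.1]
grip_width: 0.0229
gripper_force: 69.6
```

```bash
python3 - <<'E'
from h import *
st()
plan([(*(np.array([.511,.1473])-.078*np.array([np.cos(a),np.sin(a)])).round(4),.061,np.degrees(a)+180) for a in np.radians([-59.5])])
E
```

```text
t 9.97 tcp [0.468  0.2133 0.0595] yaw 120.28 tilt [-0.005 -0.002] F [-7.8 -0.1  1.1] w 0.0229 j [-0.13  0.51 -0.52  2.04  0.39  0.69 -0.37]
(np.float64(0.4714), np.float64(0.2145), 0.061, np.float64(120.5)) -> [-0.003  0.014 -0.006] [-0.004 -0.001 -0.002]
```

Call:
apply_moves([
  [-0.003,0.045,0,0,0,0.089],
  [-0.012,0.09,-0.003,0,0,0.178],
  [-0.027,0.13,-0.005,0,0,0.267],
  [-0.047,0.168,-0.005,0,0,0.356],
  [-0.073,0.203,-0.005,0,0,0.444],
])

```text
clock: 10.6
tcp_pos: [0.5203, 0.2255, 0.0602]
orientation: [-2.396, -2.025, 0.007]
contact_force: [-7.9, 4.9, -4.1]
grip_width: 0.0229
gripper_force: 69.1
```

```bash
python3 - <<'E'
from h import *
st(); print(r.get_obs()["moment"])
for n in("scene","top"):
  f=r.grab_frame(n); cv2.imwrite(f"pics/{n}3.png",f["pixels"][:,:,::-1])
s=cv2.imread("pics/scene3.png");t=cv2.imread("pics/top3.png")
z=lambda im,x,y,k:cv2.resize(im[y:y+150,x:x+130],None,fx=k,fy=k,interpolation=cv2.INTER_CUBIC)
cv2.imwrite("pics/crop3.png",np.hstack([z(s,230,120,3),z(t,290,110,3)]))
E
```

```text
t 10.6 tcp [0.5203 0.2255 0.0602] yaw 80.4 tilt [-0.006  0.001] F [-7.9  4.9 -4.1] w 0.0229 j [-0.25  0.55 -0.34  1.93  0.26  0.72 -0.91]
[ 1.12244966  1.49472565 -0.38935716]
```

View pics/crop3.png

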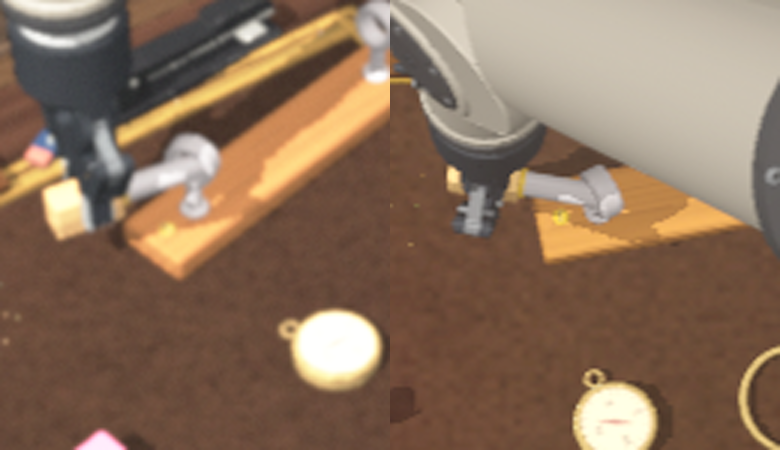

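The rod is through the ring (top view about (357,172)) and the eye has turned most of the way. I measure its angle now.

```bash
python3 - <<'E'
from h import *
for n in("scene","top"):
  f=r.grab_frame(n); m=seg(f,"skew_eye_ring",(.511,.147,.06))
  if m is None: print("miss");continue
  for b in(-1.1,-1.3,-1.5):
    x,c=fit(eye_mask,[f],[m],(.511,.147,b)); print(n,x.round(3),round(c,3))
  def e(b): 
    g=eye_mask(f,.511,.1473,b); return round(float((g!=m).sum()/m.sum()),3)
  print([(b,e(b)) for b in np.arange(-1.8,-.8,.1).round(2)])
f=r.grab_frame("scene"); m=seg(f,"straight_eye_ring",(.548,-.0486,.06))
if m is not None: print([(b,round(float((eye_mask(f,.548,-.0486,b)!=m).sum()/m.sum()),3)) for b in np.arange(-1.8,-.8,.1).round(2)])
E
```

```text
scene [ 0.511  0.146 -1.538] 0.378
scene [ 0.512  0.145 -1.505] 0.365
scene [ 0.512  0.146 -1.554] 0.383
[(np.float64(-1.8), 0.49), (np.float64(-1.7), 0.457), (np.float64(-1.6), 0.445), (np.float64(-1.5), 0.445), (np.float64(-1.4), 0.433), (np.float64(-1.3), 0.453), (np.float64(-1.2), 0.478), (np.float64(-1.1), 0.506), (np.float64(-1.0), 0.538), (np.float64(-0.9), 0.551)]
top [ 0.515  0.188 -3.26 ] 0.672
top [ 0.515  0.191 -3.271] 0.666
top [ 0.515  0.188 -3.254] 0.669
[(np.float64(-1.8), 1.46), (np.float64(-1.7), 1.48), (np.float64(-1.6), 1.5), (np.float64(-1.5), 1.5), (np.float64(-1.4), 1.523), (np.float64(-1.3), 1.533), (np.float64(-1.2), 1.543), (np.float64(-1.1), 1.543), (np.float64(-1.0), 1.53), (np.float64(-0.9), 1.517)]
[(np.float64(-1.8), 0.179), (np.float64(-1.7), 0.15), (np.float64(-1.6), 0.19), (np.float64(-1.5), 0.252), (np.float64(-1.4), 0.303), (np.float64(-1.3), 0.328), (np.float64(-1.2), 0.416), (np.float64(-1.1), 0.438), (np.float64(-1.0), 0.467), (np.float64(-0.9), 0.474)]
```

Call:
apply_moves([
  [-0.001,0.016,0,0,0,0.033],
  [-0.002,0.033,0,0,0,0.067],
  [-0.002,0.033,0,0,0,0.067],
])

```text
clock: 11.38
tcp_pos: [0.529, 0.2232, 0.0605]
orientation: [-2.497, -1.901, 0.006]
contact_force: [-3.9, 2.7, -3.4]
grip_width: 0.0225
gripper_force: 69.2
```

```bash
python3 - <<'E'
from h import *
st(); print(r.get_obs()["moment"])
f=r.grab_frame("top"); im=f["pixels"][:,:,::-1].copy()
c0=np.rint(proj(f,(.511,.147,.06))).astype(int); x0,y0=c0-32; k=6
cr=im[y0:y0+64,x0:x0+64]; out=[]
big=cv2.resize(cr,None,fx=k,fy=k,interpolation=cv2.INTER_CUBIC)
out.append(big)
for b in(-1.384,-1.1):
  B=big.copy()
  for l in(-.008,.008):
    q=[(proj(f,(.511+np.cos(b)*l-np.sin(b)*.019*np.cos(t),.1473+np.sin(b)*l+np.cos(b)*.019*np.cos(t),.07+.019*np.sin(t)))-[x0,y0]+.5)*k for t in T]
    cv2.polylines(B,[np.int32(q)],True,(0,0,255) if l<0 else (255,0,0),1)
  out.append(B)
im=np.hstack(out); cv2.imwrite("pics/ov.png",cv2.resize(im,None,fx=.69,fy=.69,interpolation=cv2.INTER_AREA))
E
```

```text
t 11.38 tcp [0.529  0.2232 0.0605] yaw 74.56 tilt [-0.005  0.001] F [-3.9  2.7 -3.4] w 0.0225 j [-0.27  0.55 -0.31  1.91  0.24  0.72 -0.99]
[ 0.76924306  1.17334263 -0.32673036]
```

View pics/ov.png

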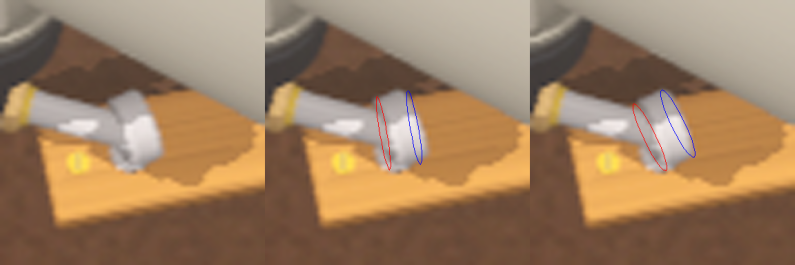

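The ring (at (135,125) in the crop) leans between the two overlays, so the eye is at about +0.11 rad. It needs about 8° more.

Call:
apply_moves([
  [-0.001,0.016,0,0,0,0.033],
  [-0.002,0.033,0,0,0,0.067],
  [-0.003,0.043,0,0,0,0.089],
  [-0.003,0.043,0,0,0,0.089],
])

```text
clock: 11.92
tcp_pos: [0.5393, 0.2201, 0.0606]
orientation: [-2.623, -1.722, 0.005]
contact_force: [-4.3, 3.7, -3.0]
grip_width: 0.0226
gripper_force: 69.2
```

```bash
python3 - <<'E'
from h import *
st(); print(r.get_obs()["moment"])
f=r.grab_frame("top"); im=f["pixels"][:,:,::-1].copy()
c0=np.rint(proj(f,(.511,.147,.06))).astype(int); x0,y0=c0-32; k=6
cr=im[y0:y0+64,x0:x0+64]
big=cv2.resize(cr,None,fx=k,fy=k,interpolation=cv2.INTER_CUBIC); out=[big]
for b in(-1.384,-1.18):
  B=big.copy()
  for l in(-.008,.008):
    q=[(proj(f,(.511+np.cos(b)*l-np.sin(b)*.019*np.cos(t),.1473+np.sin(b)*l+np.cos(b)*.019*np.cos(t),.07+.019*np.sin(t)))-[x0,y0]+.5)*k for t in T]
    cv2.polylines(B,[np.int32(q)],True,(0,0,255) if l<0 else (255,0,0),1)
  out.append(B)
im=np.hstack(out); cv2.imwrite("pics/ov2.png",cv2.resize(im,None,fx=.69,fy=.69,interpolation=cv2.INTER_AREA))
E
```

```text
t 11.93 tcp [0.5393 0.2201 0.0606] yaw 66.57 tilt [-0.005  0.001] F [-4.3  3.7 -3. ] w 0.0226 j [-0.28  0.56 -0.27  1.89  0.21  0.72 -1.09]
[ 0.96070255  1.02594921 -0.33511806]
```

View pics/ov2.png

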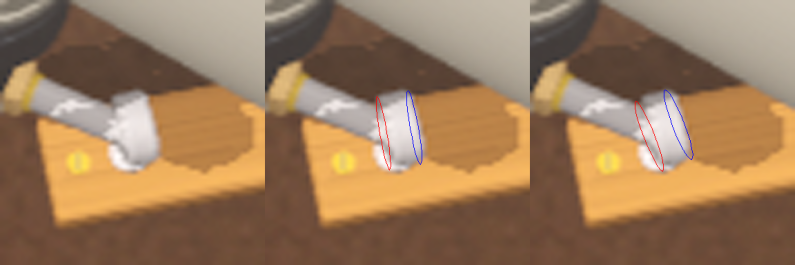

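The eye now stands about in line: its right edge at (148–158, 95–155) matches the 0 overlay. I swing the rod back into the play and then pull it out.

Call:
apply_moves([
  [-0.005,-0.054,0,0,0,-0.111],
  [-0.019,-0.107,0,0,0,-0.222],
  [-0.042,-0.156,0,0,0,-0.333],
  [-0.042,-0.156,0,0,0,-0.333],
])

```text
clock: 12.48
tcp_pos: [0.501, 0.2242, 0.0613]
orientation: [-2.091, -2.343, 0.002]
contact_force: [-0.2, 0.0, -0.5]
grip_width: 0.0227
gripper_force: 69.4
```

```bash
python3 - <<'E'
from h import *
st()
a=np.radians(-81); plan([(*(np.array([.511,.1473])-s*np.array([np.cos(a),np.sin(a)])).round(4),.061,98) for s in(.078,.148)])
E
```

```text
t 12.47 tcp [0.501  0.2242 0.0613] yaw 96.49 tilt [-0.001 -0.   ] F [-0.2  0.  -0.5] w 0.0227 j [-0.21  0.53 -0.41  1.97  0.31  0.71 -0.7 ]
(np.float64(0.4988), np.float64(0.2243), 0.061, 98) -> [ 0.002 -0.009  0.001] [-0.001 -0.    -0.017]
(np.float64(0.4878), np.float64(0.2935), 0.061, 98) -> [ 0.28  -0.005  0.   ] [0. 0. 0.]
```

Call:
apply_moves([
  [0.08,-0.01,0,0,0,-0.017],
  [0.16,-0.012,0,0,0,-0.017],
  [0.24,-0.014,0,0,0,-0.017],
  [0.3,-0.015,0,0,0,-0.017],
  [0.3,-0.015,0,0,0,-0.017],
])

```text
clock: 13.1
tcp_pos: [0.4895, 0.3003, 0.0616]
orientation: [-2.057, -2.374, -0.001]
contact_force: [0.8, -0.7, -1.5]
grip_width: 0.0226
gripper_force: 69.5
```

```bash
python3 - <<'E'
from h import *
st()
plan([(.488,.345,.061,98),(.488,.345,.007,98)])
E
```

```text
t 13.1 tcp [0.4895 0.3003 0.0616] yaw 98.18 tilt [0.    0.001] F [ 0.8 -0.7 -1.5] w 0.0226 j [-0.34  0.56 -0.42  1.91  0.33  0.74 -0.8 ]
(0.488, 0.345, 0.061, 98) -> [0.178 0.02  0.003] [ 0.    -0.001  0.002]
(0.488, 0.345, 0.007, 98) -> [0.    0.    0.216] [0. 0. 0.]
```

Call:
apply_moves([
  [0.09,0.01,0,0,0,0],
  [0.178,0.02,0,0,0,0],
  [0.178,0.02,0,0,0,0],
])

```text
clock: 13.48
tcp_pos: [0.4881, 0.3465, 0.0619]
orientation: [-2.055, -2.374, -0.003]
contact_force: [0.0, -0.1, -1.6]
grip_width: 0.023
gripper_force: 69.5
```

```bash
python3 - <<'E'
from h import *
st()
for n in("top","scene"):
  f=r.grab_frame(n)
  for th,X in(("skew_eye_ring",(.511,.1473,.06)),("straight_eye_ring",(.548,-.0486,.06))):
    m=seg(f,th,X)
    if m is None: print(n,th,"miss");continue
    e=[fit(eye_mask,[f],[m],(X[0],X[1],b)) for b in(-1.15,-1.4,-1.65)]
    print(n,th,[(x.round(3),round(c,3)) for x,c in e])
    print([round(float((eye_mask(f,X[0],X[1],b)!=m).sum()/m.sum()),3) for b in np.arange(-1.8,-.9,.1)])
E
```

```text
t 13.47 tcp [0.4881 0.3465 0.0619] yaw 98.22 tilt [0.    0.003] F [ 0.  -0.1 -1.6] w 0.023 j [-0.41  0.59 -0.42  1.85  0.33  0.76 -0.86]
top skew_eye_ring miss
top straight_eye_ring miss
scene skew_eye_ring [(array([ 0.512,  0.147, -1.525]), np.float64(0.065)), (array([ 0.511,  0.147, -1.548]), np.float64(0.072)), (array([ 0.512,  0.147, -1.537]), np.float64(0.066))]
[0.174, 0.136, 0.101, 0.101, 0.123, 0.164, 0.221, 0.256, 0.3]
scene straight_eye_ring [(array([ 0.548, -0.05 , -1.751]), np.float64(0.137)), (array([ 0.547, -0.048, -1.685]), np.float64(0.139)), (array([ 0.547, -0.048, -1.713]), np.float64(0.141))]
[0.176, 0.147, 0.179, 0.242, 0.293, 0.319, 0.407, 0.429, 0.458]
```

Call:
apply_moves([
  [0,0,0.1,0,0,0],
  [0,0,0.18,0,0,0],
  [0,0,0.22,0,0,0],
  [0,0,0.225,0,0,0],
  [0,0,0.225,0,0,0],
])

```text
clock: 14.4
tcp_pos: [0.4883, 0.342, 0.0062]
orientation: [2.06, 2.371, -0.003]
contact_force: [-5.4, -4.8, 11.7]
grip_width: 0.0226
gripper_force: 71.4
```

```bash
python3 - <<'E'
from h import *
st()
E
```

```text
t 14.4 tcp [0.4883 0.342  0.0062] yaw 98.01 tilt [-0.001 -0.002] F [-5.4 -4.8 11.7] w 0.0226 j [-0.43  0.67 -0.38  1.87  0.38  0.67 -0.9 ]
```

Call:
apply_moves([
  [0,0,0,0,0,0],
  [0,0,0,0,0,0],
  [0,0,0,0,0,0],
  [0,0,0,0,0,0],
], claw=1)

```text
clock: 14.9
tcp_pos: [0.4889, 0.3429, 0.0052]
orientation: [-2.06, -2.371, -0.0]
contact_force: [-0.7, -1.2, -0.3]
grip_width: 0.0853
gripper_force: 0.0
```

Call:
apply_moves([
  [0,0,-0.15,0,0,0],
  [0,0,-0.35,0,0,0],
  [0,0,-0.6,0,0,0],
  [0,0,-0.8,0,0,0],
  [0,0,-0.8,0,0,0],
])

```text
clock: 15.52
tcp_pos: [0.4908, 0.3449, 0.21]
orientation: [2.059, 2.37, 0.013]
contact_force: [0.6, 0.4, 0.0]
grip_width: 0.0855
gripper_force: 0.0
```

```bash
python3 - <<'E'
from h import *
st(); plan([(.33,.53,.2,120)])
E
```

```text
t 15.53 tcp [0.4908 0.3449 0.21  ] yaw 98.02 tilt [0.007 0.005] F [0.6 0.4 0. ] w 0.0855 j [-0.35  0.41 -0.48  1.74  0.22  1.03 -0.77]
(0.33, 0.53, 0.2, 120) -> [ 0.823 -0.534  0.039] [ 0.005 -0.002 -0.244]
```

Call:
apply_moves([
  [0.82,-0.53,0,0,0,-0.24],
  [0.82,-0.53,0,0,0,-0.24],
  [0.82,-0.53,0,0,0,-0.24],
  [0.82,-0.53,0,0,0,-0.24],
  [0.82,-0.53,0,0,0,-0.24],
])

```text
clock: 16.15
tcp_pos: [0.3228, 0.531, 0.2044]
orientation: [-1.565, -2.72, 0.001]
contact_force: [0.5, 0.1, 0.2]
grip_width: 0.085
gripper_force: 0.0
```

```bash
python3 - <<'E'
from h import *
st()
f=r.grab_frame("top"); im=f["pixels"][:,:,::-1].copy()
def ov(X,bs,k=5,h=26):
  c0=np.rint(proj(f,(X[0],X[1],.06))).astype(int); x0,y0=c0-h
  big=cv2.resize(im[y0:y0+2*h,x0:x0+2*h],None,fx=k,fy=k,interpolation=cv2.INTER_CUBIC); out=[big]
  for b in bs:
    B=big.copy()
    for l in(-.008,.008):
      q=[(proj(f,(X[0]+np.cos(b)*l-np.sin(b)*.019*np.cos(t),X[1]+np.sin(b)*l+np.cos(b)*.019*np.cos(t),.07+.019*np.sin(t)))-[x0,y0]+.5)*k for t in T]
      cv2.polylines(B,[np.int32(q)],True,(0,0,255) if l<0 else (255,0,0),1)
    out.append(B)
  return np.hstack(out)
cv2.imwrite("pics/ov3.png",np.vstack([ov((.511,.1473),(-1.384,-1.6)),ov((.548,-.0486),(-1.384,-1.6))]))
for th,X in(("skew_eye_ring",(.511,.1473,.06)),("straight_eye_ring",(.548,-.0486,.06))):
    m=seg(f,th,X)
    if m is None: print(th,"miss");continue
    print(th,[(x.round(3),round(c,3)) for x,c in[fit(eye_mask,[f],[m],(X[0],X[1],b)) for b in(-1.15,-1.4,-1.65)]])
look("turning_bar",bar_mask,(.488,.342,-1.43),.015)
E
```

```text
t 16.15 tcp [0.3228 0.531  0.2044] yaw 120.17 tilt [-0.004  0.001] F [0.5 0.1 0.2] w 0.085 j [-0.67  0.49 -0.61  1.68  0.31  1.07 -0.85]
skew_eye_ring [(array([ 0.511,  0.147, -1.417]), np.float64(0.062)), (array([ 0.511,  0.147, -1.432]), np.float64(0.062)), (array([ 0.511,  0.148, -1.53 ]), np.float64(0.083))]
straight_eye_ring [(array([ 0.549, -0.049, -1.643]), np.float64(0.135)), (array([ 0.55 , -0.049, -1.662]), np.float64(0.132)), (array([ 0.55 , -0.049, -1.646]), np.float64(0.135))]
turning_bar [0] [ 0.489   0.3435 -1.4149] 0.181
turning_bar [1] [ 0.4881  0.3463 -1.3796] 1.813
turning_bar [0, 1] [ 0.4878  0.3464 -1.4027] 2.0
```

View pics/ov3.png

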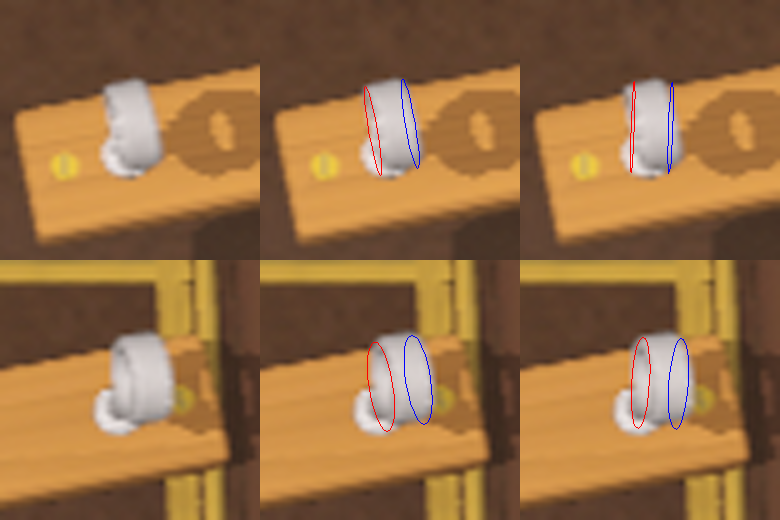

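The last overlay shows the askew eye (top row) matching the in-line outline, at about −0.04 rad. The other eye was never touched, and the bar lies on the desk at (0.488, 0.343).

```bash
python3 -c "
from bench import r
print(r.hand_in())"
```

```text
the job is handed in; nothing more can be done
None
```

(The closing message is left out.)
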